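# Roll the runner patterns onto their lines

### The job

On the moulding board, first roll the red-ended wooden dowel sideways until it rests on the red line, then roll the blue-ended dowel until it rests on the blue line, each centred on its line and lying along it. A sideways push with the fingertips just above mid-height sets them rolling; do not pick them up, and leave the sprue pin, the tin and the trowel where they are.

Things in the scene. Friction and masses are not known exactly. Their poses are not given: they have to be found in the camera images.
- board: fixed wooden moulding board, 260 mm (x) by 666 mm (y), its top 20 mm above the table. Origin on the table under the board's centre, axes along its edges, z up. In its middle a fixed plaque pattern 150 mm (x) by 70 mm (y), rising 20 mm above the board's top. The red dowel and line are on the board's +y half, the blue ones on its -y half
- red_rod: waxed wooden dowel (a runner pattern) with red ends, 40 mm diameter, 150 mm long, about 120 g, friction about 0.3, lying on the board. Origin at its centre; x runs along it, y and z turn with it as it rolls. Slight rolling resistance: after a slow push (50 mm/s) it rolls on only a few mm. Starts nearly parallel to the red line, 80 to 155 mm to either side of it
- blue_rod: waxed wooden dowel (a runner pattern) with blue ends, 40 mm diameter, 150 mm long, about 120 g, friction about 0.3, lying on the board. Origin at its centre; x runs along it, y and z turn with it as it rolls. Slight rolling resistance: after a slow push (50 mm/s) it rolls on only a few mm. Starts nearly parallel to the blue line, 80 to 155 mm to either side of it
- red_line: red painted line on the board's top, 10 mm wide, 220 mm long, flat (nothing to feel). Origin at its middle, on the board's top; x runs along the line, y across it, z up. Never moves
- blue_line: blue painted line on the board's top, 10 mm wide, 220 mm long, flat (nothing to feel). Origin at its middle, on the board's top; x runs along the line, y across it, z up. Never moves
- sprue: bystander: dark wooden sprue pin standing on the table beyond the board, 78 mm tall, 46 mm across its foot. Origin under its foot
- tin: bystander: closed tin standing on the table beyond the board, 85 mm tall, 66 mm diameter. Origin under its base
- trowel: bystander: small spatula-like trowel lying on the table beyond the board, 200 mm long, less than 40 mm high. Origin under its middle, x along it

How it is judged:
By the outcome, as a careful person would: the job done as asked, in the order asked, and still so for the second after the job is handed in, with the robot touching nothing.
It also fails if it takes over 54 s, if anything falls off the work surface, if the arm or the gripper's body presses on something with over 40 N, if the wrist force passes 120 N, or if a joint passes its speed limit or range.

### The arm

A 6-joint arm with a two-finger parallel gripper is mounted at the origin on the work surface. World frame = base frame: x ahead of the robot, y to its left, z up, the work surface at z = 0. Lengths are in m, angles in rad, forces in N, time in s.
With the tool pointing down it reaches from about 0.325 to 0.775 m from the base axis. Payload 5.5 kg.
Tool frame: the origin (TCP) lies midway between the tips of the shut fingers; the grasp point (between the pads) lies 19 mm behind it; y points along the fingers, z is the direction in which the jaws open and shut, and the axes are right-handed (so a half turn about y gives the same grasp; the last joint's range is limited). The gripper opens to 88 mm and grips with 3 to 60 N. Pads are 20 mm wide; open, the fingers measure 115 mm over their backs; the gripper's body (75 mm by 178 mm) begins 61 mm behind the grasp point.
Start: joints at [-1.24, 0.091, 1.231, -0, 1.82, -0.057], TCP at [0.227, -0.555, 0.223] pointing down, gripper open.
Joint ranges: [-2.87, 2.87], [-0.86, 2.18], [0.17, 2.46], [-1.51, 4.65], [0.06, 2.69], [-2.65, 2.65]. Speed limits (rad/s): [2.57, 2.57, 3.01, 3.14, 3.14, 3.14].

### API

Orientations are given as a unit quaternion [w, x, y, z].
In Python, from rig import readout, capture, job_done gives the robot as it stands. The module is installed in compiled form; this text tells all that it offers.
- The arm moves only by the shell command python3 -m jog 'ROWS' [FORCE]. ROWS is JSON, one flat list of numbers, 5 for each row, row after row: the shift along the tool's x, y, z in m, then the turn about the tool's y in rad, then the opening, from 0 (shut) to 1 (fully open). In form: [tx, ty, tz, spin, grip, tx, ty, tz, spin, grip, ...]. A call has 1 to 5 rows; each row is the pose to reach, as a shift and turn from the pose commanded when the call began, along the tool's axes at that moment; what a row does not reach only later rows make up. A row lasts 1/10 s, in which the tool goes at most 50 mm and 8.59 degrees, less where a joint would pass 70% of its speed; a pose out of reach is approached as far as the arm can. A call with a gripper value outside its range is refused whole. The fingers move at their own pace and stop on an object; FORCE is the grip in N (left out, the last holds). Time passes only in rows, so rows that repeat a pose let the fingers close. It gives the time, the measured TCP pose, the force and the opening at its end, in the units of the state.
- readout.read_state(): the state, without advancing time (a new reading comes with each control period).
- capture(name): name is "scene" or "top" or "wrist"; returns a dict with "pixels" (384x512x3 uint8, red, green, blue), "range_z" (384x512 float32, m along the optical axis (not along the pixel's ray), 0 where there is no reading), "mtx" (3x3 intrinsics, pixels), "origin" and "orientation" of the camera in the world; the wrist camera has in their place "T_tool_cam" (4x4, takes a point from camera to tool coordinates, whose origin is the TCP and whose axes are the tool frame's). Camera axes: x right, y down, z forward; pixel columns grow to the right and rows downward; lengths in m; the calibration is good to about 2 mm. A picture is of the moment at which its call begins: read the wrist's pose just before it.
- job_done(): hands the job in, once; it reports no verdict.
The state is a dict: "clock": time; "qpos": joint angles; "joint_velocities": joint speeds; "joint_efforts": joint torques, N m; "tool_pos": TCP position; "tool_rot": TCP orientation; "ft_force": force on the tool from outside, world axes, zero at the start; "wrist_torque": the same for the moment, N m; "finger_gap": finger opening in m.
Only numpy, scipy, OpenCV 4.12 (cv2) and the standard library are available. Lean on these libraries where they do the work, as an engineer would, in place of code of your own. Each camera call takes 0.05 s, during which the arm holds its last target.

## Working session

There is one attempt and no reset: what is moved stays moved. The work goes in short steps, Python scripts to look and compute and a shell command to move; the robot and the scene stay as the last step left them, time stands still between calls to the robot, and variables do not carry over. Pictures are saved under pics/ and viewed, and the job is handed in when it is done.

```bash
mkdir -p pics; python3 - <<'E'
from rig import readout,capture
import cv2,numpy as np
s=readout.read_state()
for k,v in s.items(): print(k,np.round(v,4).tolist())
for n in("scene","top"):
    c=capture(n); cv2.imwrite(f"pics/{n}0.png",c["pixels"][:,:,::-1]); np.savez(f"{n}0.npz",**c)
    print(n,c["mtx"].tolist(),c["origin"],c["orientation"])
E
```

```text
clock 0.0
qpos [-1.2397, 0.0919, 1.2319, 0.0, 1.8198, -0.0567]
joint_velocities [0.0006, 0.0, -0.0008, 0.0, -0.0002, 0.0005]
joint_efforts [0.0017, -44.6446, -40.6449, 0.07, 0.0292, -0.0001]
tool_pos [0.2268, -0.5552, 0.2215]
tool_rot [0.1362, -0.1363, 0.6945, -0.6932]
ft_force [-0.4912, -0.2033, -0.0663]
wrist_torque [0.0062, -0.0084, 0.0488]
finger_gap 0.0878
scene [[402.99351316388766, 0.0, 264.70903617785444], [0.0, 402.99351316388766, 189.83396578062585], [0.0, 0.0, 1.0]] [ 1.15894079 -0.35959366  0.6281118 ] [-0.36419013  0.80547176  0.42365971 -0.19772009]
top [[365.8090425223601, 0.0, 260.52603100721905], [0.0, 365.8090425223601, 189.0087216725453], [0.0, 0.0, 1.0]] [0.59947297 0.02066596 0.8783302 ] [ 0.00659997 -0.7062436   0.70746019 -0.02600969]
```

View pics/scene0.png

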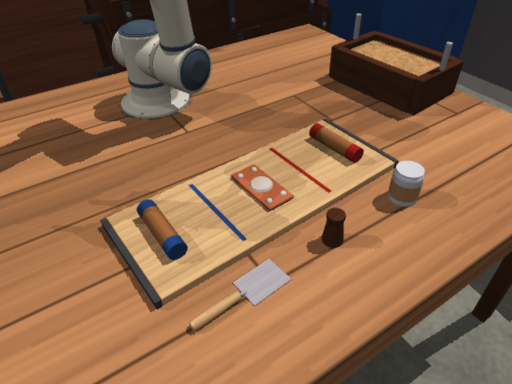

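View pics/top0.png

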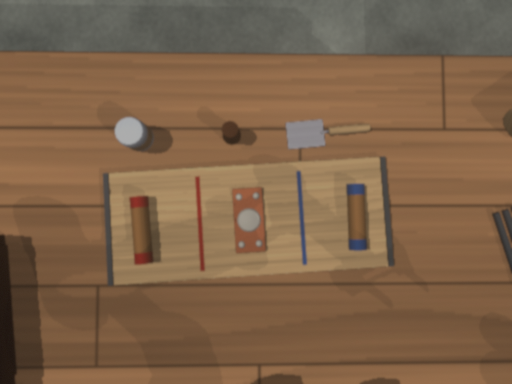

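```bash
cat > h.py <<'E'
import numpy as np,cv2
from scipy.spatial.transform import Rotation as R
def rot(q): return R.from_quat(np.roll(q,-1)).as_matrix()
def cloud(c):
    K=c["mtx"];z=c["range_z"];v,u=np.mgrid[:384,:512]
    P=np.stack([(u-K[0,2])/K[0,0]*z,(v-K[1,2])/K[1,1]*z,z],-1)
    return P@rot(c["orientation"]).T+c["origin"]
def masks(c):
    h=cv2.cvtColor(np.ascontiguousarray(c["pixels"]),cv2.COLOR_RGB2HSV).astype(int)
    H,S,V=h[...,0],h[...,1],h[...,2]
    return dict(red=((H<6)|(H>172))&(S>170)&(V>50),blue=(H>105)&(H<130)&(S>130)&(V>40))
def plane(c,pix,z):
    K=c["mtx"];d=np.c_[(pix[:,0]-K[0,2])/K[0,0],(pix[:,1]-K[1,2])/K[1,1],np.ones(len(pix))]@rot(c["orientation"]).T
    o=np.array(c["origin"]);return o+d*((z-o[2])/d[:,2])[:,None]
def seg(P):
    """min-area rect centre and long direction, length,width"""
    (cx,cy),(w,h),a=cv2.minAreaRect((P[:,:2]*1000).astype(np.float32))
    m=P[:,:2].mean(0);_,_,vt=np.linalg.svd(P[:,:2]-m,full_matrices=False)
    d=vt[0];d=d*np.sign(d[0]);return np.array([cx,cy])/1000,m,d,sorted([w,h])
E
cat > m.py <<'E'
from h import *
import sys
from rig import capture
def meas(c,show=True):
    P=cloud(c);M=masks(c);out={}
    for col in M:
        n,lab,st,ce=cv2.connectedComponentsWithStats(M[col].astype(np.uint8))
        for i in range(1,n):
            if st[i,4]<25: continue
            v,u=np.nonzero(lab==i);p=P[v,u];
            zm=np.median(p[:,2]); print(col,"comp",ce[i].round(1),st[i,4],"med",np.median(p,0).round(4),"zrange",np.percentile(p[:,2],[2,98]).round(4))
            if st[i,2]>60 or st[i,3]>60:
                q=plane(c,np.c_[u,v].astype(float),0.02);r=seg(q);print("   LINE",r[0].round(4),r[1].round(4),"ang",np.degrees(np.arctan2(r[2][1],r[2][0])).round(2),np.round(r[3],1))
if __name__=="__main__":
    for n in("top","scene"):
        print(n);meas(dict(np.load(n+"0.npz")))
E
python3 m.py
```

```text
top
red comp [199.2 217.9] 115 med [0.5715 0.1405 0.0206] zrange [0.0181 0.0233]
   LINE [0.5709 0.14  ] [0.572  0.1401] ang 3.45 [  3.6 188.7]
red comp [136.5 201.8] 98 med [0.6087 0.2736 0.0587] zrange [0.0548 0.0622]
red comp [140.8 258. ] 95 med [0.4852 0.2621 0.0589] zrange [0.0553 0.0625]
scene
red comp [314.7 129.9] 107 med [0.4859 0.2481 0.0541] zrange [0.0312 0.062 ]
red comp [353.5 152.7] 232 med [0.6177 0.2654 0.0484] zrange [0.0252 0.0616]
red comp [300.7 170.2] 197 med [0.5705 0.1399 0.0217] zrange [0.0195 0.0241]
   LINE [0.5586 0.1408] [0.5658 0.1412] ang 3.51 [  8.6 217.1]
blue comp [406.6  19.8] 5517 med [-0.3806  1.7208 -0.1937] zrange [-0.4558 -0.0511]
   LINE [-0.1021  1.1906] [-0.0178  1.1925] ang 70.71 [664.9 757.5]
blue comp [218.6 213.3] 236 med [ 0.5917 -0.0971  0.0219] zrange [0.02   0.0237]
blue comp [144.8 205.4] 121 med [ 0.5129 -0.2279  0.0595] zrange [0.0484 0.0625]
blue comp [174.3 247. ] 403 med [ 0.6477 -0.2224  0.0517] zrange [0.0241 0.0621]
```

```bash
cat > m.py <<'E'
from h import *
import sys
from scipy.optimize import least_squares
def rod(P,col):
    s=1 if col=='red' else -1
    Q=P.reshape(-1,3);Q=Q[(Q[:,2]>0.040)&(Q[:,2]<0.068)&(Q[:,0]>.40)&(Q[:,0]<.72)&(s*Q[:,1]>.05)&(abs(Q[:,1])<.36)]
    # densest blob : median trimmed
    for _ in range(4):
        m=np.median(Q,0);Q=Q[(abs(Q[:,1]-m[1])<.035)&(abs(Q[:,0]-m[0])<.11)]
    def f(p):
        a=np.array([np.cos(p[1]),np.sin(p[1])]);n=np.array([-a[1],a[0]])
        d=(Q[:,:2]-[0,0])@n-p[0];return np.hypot(d,Q[:,2]-p[2])-.02
    m=Q.mean(0)
    r=least_squares(f,[m[1],0.03,.04],loss='soft_l1',f_scale=.001)
    p=r.x;a=np.array([np.cos(p[1]),np.sin(p[1])]);n=np.array([-a[1],a[0]])
    # ends from points near the top of cylinder
    T=Q[abs(Q[:,:2]@n-p[0])<.012];t=T[:,:2]@a
    lo,hi=np.percentile(t,[.5,99.5]);c=a*(lo+hi)/2+n*p[0]
    return c,np.degrees(p[1]),p[2],hi-lo,len(Q),np.std(f(p))
def line(c,col,near=None):
    img=c["pixels"].astype(float)/255;r,g,b=img[...,0],img[...,1],img[...,2]
    h=cv2.cvtColor(np.ascontiguousarray(c["pixels"]),cv2.COLOR_RGB2HSV).astype(int);H,S,V=h[...,0],h[...,1],h[...,2]
    m=(((H<7)|(H>170))&(S>140)) if col=='red' else ((H>100)&(H<140)&(S>70))
    P=cloud(c);s=1 if col=='red' else -1
    m&=(P[...,2]<.030)&(P[...,2]>.01)&(P[...,0]>.4)&(P[...,0]<.72)&(s*P[...,1]>.05)&(abs(P[...,1])<.2)
    n,lab,st,ce=cv2.connectedComponentsWithStats(m.astype(np.uint8),connectivity=8)
    v,u=np.nonzero(m);q=plane(c,np.c_[u,v].astype(float),.02)[:,:2]
    for _ in range(3):
        mm=np.median(q,0) if _==0 else q.mean(0)
        vx,vy,x0,y0=cv2.fitLine(q.astype(np.float32),cv2.DIST_HUBER,0,1e-4,1e-4).ravel()
        d=np.array([vx,vy])*np.sign(vx);nn=np.array([-d[1],d[0]]);e=(q-[x0,y0])@nn;q=q[abs(e)<.008]
    t=(q-[x0,y0])@d;lo,hi=t.min(),t.max()
    return np.array([x0,y0])+d*(lo+hi)/2,np.degrees(np.arctan2(d[1],d[0])),hi-lo,len(q)
def allm(c):
    P=cloud(c)
    for col in('red','blue'):
        try:
            l=line(c,col);print(col,"line",l[0].round(4),"ang %.2f len %.4f n %d"%l[1:])
        except Exception as e: print('line fail',e);l=None
        r=rod(P,col);print(col,"rod ",r[0].round(4),"ang %.2f z %.4f len %.4f n %d sd %.4f"%r[1:])
        if l:
            a=np.radians(l[1]);d=r[0]-l[0];print("   rel along %.1f across %.1f mm, yaw %.2f"%(1e3*(d@[np.cos(a),np.sin(a)]),1e3*(d@[-np.sin(a),np.cos(a)]),r[1]-l[1]))
if __name__=="__main__":
    for n in sys.argv[1:]:
        print(n);allm(dict(np.load(n)))
E
python3 m.py top0.npz scene0.npz
```

```text
top0.npz
red line [0.5594 0.1394] ang 3.56 len 0.2120 n 248
red rod  [0.5463 0.2684] ang 5.33 z 0.0398 len 0.1488 n 1245 sd 0.0012
   rel along -5.0 across 129.6 mm, yaw 1.77
blue line [ 0.5714 -0.0985] ang 3.46 len 0.2112 n 175
blue rod  [ 0.5742 -0.2224] ang 1.42 z 0.0405 len 0.1482 n 1184 sd 0.0012
   rel along -4.7 across -123.8 mm, yaw -2.03
scene0.npz
red line [0.5578 0.1406] ang 3.52 len 0.2188 n 203
red rod  [0.5465 0.2688] ang 5.21 z 0.0406 len 0.1505 n 733 sd 0.0027
   rel along -3.4 across 128.7 mm, yaw 1.69
blue line [ 0.5706 -0.097 ] ang 3.23 len 0.2173 n 271
blue rod  [ 0.5744 -0.2218] ang 1.43 z 0.0410 len 0.1513 n 1236 sd 0.0027
   rel along -3.3 across -124.8 mm, yaw -1.80
```

```bash
cat > t.py <<'E'
from h import *
from rig import readout
def to(x,y,z,angdeg=None):
    """print shift in tool axes, spin so tool z is along angdeg (mod 180)"""
    s=readout.read_state();A=rot(s["tool_rot"]);p=np.array(s["tool_pos"])
    print("t %.2f tcp"%s["clock"],p.round(4),"F",np.round(s["ft_force"],1),"gap %.3f"%s["finger_gap"],"z-axis ang %.2f"%np.degrees(np.arctan2(A[1,2],A[0,2])),"ydown %.4f"%A[2,1], "j1,j6",round(s["qpos"][0],2),round(s["qpos"][5],2))
    print("shift",(A.T@(np.array([x,y,z])-p)).round(4))
    if angdeg is not None:
        cur=np.degrees(np.arctan2(A[1,2],A[0,2]));d=(angdeg-cur+90)%180-90
        print("spin (about tool y, rad) %.4f or %.4f"%(-np.radians(d),-np.radians(d-np.sign(d)*180)), "world yaw",d)
E
python3 - <<'E'
from t import *
to(0.543,0.313,0.10,5.3)
P=cloud(dict(np.load("top0.npz")))
# heights along rod axis strip beyond red and blue
for x0 in(.50,.57,.62):
  for ys in(np.arange(.29,.38,.008),np.arange(-.34,-.24,.008)):
    o=[]
    for y in ys:
        q=P.reshape(-1,3);m=(abs(q[:,0]-x0)<.004)&(abs(q[:,1]-y)<.004);o.append(f"{y:.3f}:{1e3*np.median(q[m,2]):.0f}" if m.any() else f"{y:.3f}:-")
    print(x0,*o)
E
```

```text
t 0.10 tcp [ 0.2268 -0.5552  0.2216] F [ 0.1 -0.2  0.5] gap 0.088 z-axis ang -67.78 ydown -1.0000 j1,j6 -1.24 -0.06
shift [-0.621   0.1228 -0.684 ]
spin (about tool y, rad) -1.2755 or 1.8661 world yaw 73.08239762901962
0.5 0.290:19 0.298:20 0.306:20 0.314:19 0.322:19 0.330:19 0.338:20 0.346:19 0.354:20 0.362:0 0.370:-0 0.378:-1
0.5 -0.340:1 -0.332:0 -0.324:-0 -0.316:19 -0.308:21 -0.300:20 -0.292:20 -0.284:21 -0.276:21 -0.268:20 -0.260:21 -0.252:21 -0.244:53
0.57 0.290:50 0.298:21 0.306:18 0.314:20 0.322:20 0.330:20 0.338:20 0.346:18 0.354:20 0.362:- 0.370:0 0.378:-1
0.57 -0.340:1 -0.332:1 -0.324:-0 -0.316:-0 -0.308:20 -0.300:21 -0.292:20 -0.284:21 -0.276:21 -0.268:20 -0.260:20 -0.252:20 -0.244:49
0.62 0.290:35 0.298:20 0.306:19 0.314:19 0.322:20 0.330:20 0.338:20 0.346:20 0.354:19 0.362:18 0.370:0 0.378:-1
0.62 -0.340:2 -0.332:2 -0.324:0 -0.316:1 -0.308:21 -0.300:19 -0.292:21 -0.284:21 -0.276:20 -0.268:20 -0.260:21 -0.252:21 -0.244:-
```

```bash
python3 -m jog '[-0.62,0,-0.684,-1.2755,1,-0.62,0,-0.684,-1.2755,1,-0.62,0,-0.684,-1.2755,1,-0.62,0,-0.684,-1.2755,1,-0.62,0,-0.684,-1.2755,1]'; python3 -c "
from t import *
to(0.543,0.313,0.22,5.3)"
```

```text
clock: 0.6
tool_pos: [0.3124, -0.3185, 0.2221]
tool_rot: [0.383, -0.383, 0.595, -0.594]
ft_force: [1.1, 0.8, 0.2]
finger_gap: 0.0879
t 0.60 tcp [ 0.3124 -0.3185  0.2221] F [1.1 0.8 0.2] gap 0.088 z-axis ang -24.49 ydown -1.0000 j1,j6 -0.87 -0.44
shift [-0.6703  0.0024 -0.0519]
spin (about tool y, rad) -0.5199 or 2.6217 world yaw 29.78903911952004
```

```bash
python3 -m jog '[-0.67,0,-0.052,-0.52,1,-0.67,0,-0.052,-0.52,1,-0.67,0,-0.052,-0.52,1,-0.67,0,-0.052,-0.52,1,-0.67,0,-0.052,-0.52,1]'; python3 -c "
from t import *
to(0.543,0.313,0.22,5.3)"
```

```text
clock: 1.1
tool_pos: [0.3994, -0.0841, 0.2225]
tool_rot: [0.522, -0.522, 0.477, -0.477]
ft_force: [0.5, -0.8, 0.3]
finger_gap: 0.088
t 1.10 tcp [ 0.3994 -0.0841  0.2225] F [ 0.5 -0.8  0.3] gap 0.088 z-axis ang 5.09 ydown -1.0000 j1,j6 -0.29 -0.38
shift [-0.3828  0.0025  0.1783]
spin (about tool y, rad) -0.0037 or 3.1379 world yaw 0.21205720212000756
```

```bash
python3 -m jog '[-0.383,0,0.178,0,1,-0.383,0,0.178,0,1,-0.383,0,0.178,0,1,-0.383,0,0.178,0,1,-0.383,0,0.178,0,1]'; python3 -c "
from t import *
to(0.543,0.313,0.22,5.3)"
```

```text
clock: 1.6
tool_pos: [0.4847, 0.1511, 0.2223]
tool_rot: [-0.521, 0.521, -0.478, 0.478]
ft_force: [1.1, 0.1, 0.1]
finger_gap: 0.0879
t 1.60 tcp [0.4847 0.1511 0.2223] F [1.1 0.1 0.1] gap 0.088 z-axis ang 5.01 ydown -1.0000 j1,j6 0.24 0.15
shift [-0.1562  0.0023  0.0722]
spin (about tool y, rad) -0.0051 or 3.1365 world yaw 0.29283838772926174
```

```bash
python3 -m jog '[-0.156,0,0.072,-0.005,1,-0.156,0,0.072,-0.005,1,-0.156,0,0.072,-0.005,1,-0.156,0.06,0.072,-0.005,1,-0.156,0.11,0.072,-0.005,1]'; python3 -c "
from t import *
to(0.543,0.315,0.046,5.3)"
```

```text
clock: 2.1
tool_pos: [0.5435, 0.3128, 0.1256]
tool_rot: [0.524, -0.522, 0.475, -0.476]
ft_force: [1.6, -0.9, -1.4]
finger_gap: 0.0881
t 2.10 tcp [0.5435 0.3128 0.1256] F [ 1.6 -0.9 -1.4] gap 0.088 z-axis ang 5.44 ydown -1.0000 j1,j6 0.47 0.37
shift [-0.0021  0.0796 -0.0005]
spin (about tool y, rad) 0.0024 or -3.1392 world yaw -0.1366384914360026
```

```bash
python3 -m jog '[-0.002,0,0,0,1,-0.002,0,0,0,1]'; python3 - <<'E'
from t import *
to(0.543,0.315,0.046,5.3)
from rig import capture
s=readout.read_state();c=capture("wrist");cv2.imwrite("pics/w1.png",c["pixels"][:,:,::-1]);print(c["T_tool_cam"].round(3))
E
```

```text
clock: 2.3
tool_pos: [0.5415, 0.3113, 0.1251]
tool_rot: [-0.521, 0.524, -0.477, 0.476]
ft_force: [0.5, 0.3, 1.0]
finger_gap: 0.0878
t 2.30 tcp [0.5415 0.3113 0.1251] F [0.5 0.3 1. ] gap 0.088 z-axis ang 5.28 ydown -1.0000 j1,j6 0.47 0.38
shift [-0.0036  0.0791  0.0021]
spin (about tool y, rad) -0.0004 or 3.1412 world yaw 0.02014571559209344
[[ 0.     0.958  0.287 -0.079]
 [ 0.    -0.287  0.958 -0.163]
 [ 1.    -0.    -0.     0.001]
 [ 0.     0.     0.     1.   ]]
```

View pics/w1.png

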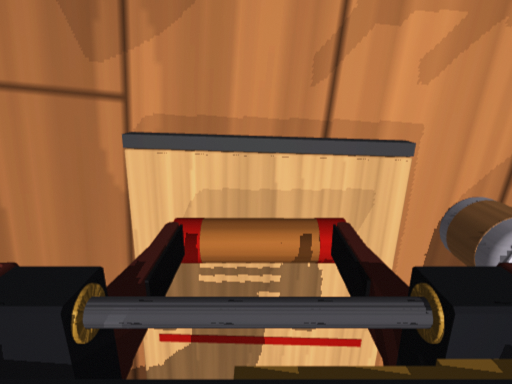

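```bash
python3 -m jog '[-0.007,0.02,0.002,0,1,-0.007,0.045,0.002,0,1,-0.007,0.07,0.002,0,1,-0.007,0.079,0.002,0,1,-0.007,0.079,0.002,0,1]'; python3 - <<'E'
from t import *
to(0.543,0.315,0.046,5.3)
from rig import capture
import m
for n in("top","scene"):
    c=capture(n);cv2.imwrite(f"pics/{n}1.png",c["pixels"][:,:,::-1]);np.savez(n+"1.npz",**c)
E
```

```text
clock: 2.85
tool_pos: [0.5444, 0.3186, 0.0486]
tool_rot: [0.523, -0.522, 0.476, -0.477]
ft_force: [0.3, -0.6, 1.1]
finger_gap: 0.088
t 2.85 tcp [0.5444 0.3186 0.0486] F [ 0.3 -0.6  1.1] gap 0.088 z-axis ang 5.23 ydown -1.0000 j1,j6 0.48 0.38
shift [ 0.0035  0.0026 -0.0017]
spin (about tool y, rad) -0.0013 or 3.1403 world yaw 0.07298339742948201
```

View pics/scene1.png

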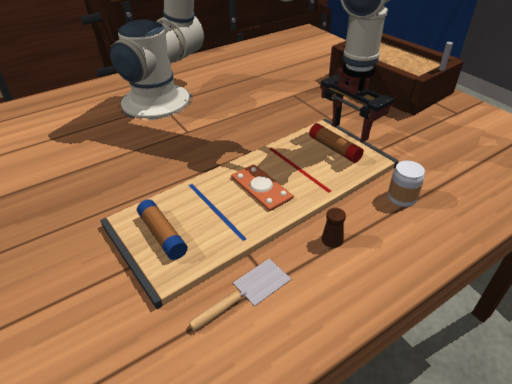

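```bash
python3 -m jog '[0.007,0.0025,-0.002,-0.0013,1,0.012,0.0025,-0.002,-0.0013,1,0.017,0.0025,-0.002,-0.0013,1,0.022,0.0025,-0.002,-0.0013,1,0.027,0.0025,-0.002,-0.0013,1]'; python3 -m jog '[0.005,0,0,0,1,0.01,0,0,0,1,0.015,0,0,0,1,0.02,0,0,0,1,0.025,0,0,0,1]';python3 -m jog '[0.005,0,0,0,1,0.01,0,0,0,1,0.015,0,0,0,1,0.02,0,0,0,1,0.025,0,0,0,1]'; python3 - <<'E'
from t import *
to(0.543,0.315,0.046,5.3)
from rig import capture
import m
for n in("top","scene"):
    c=capture(n);cv2.imwrite(f"pics/{n}2.png",c["pixels"][:,:,::-1]);np.savez(n+"2.npz",**c)
E
python3 m.py top2.npz scene2.npz
```

```text
clock: 3.45
tool_pos: [0.5442, 0.2912, 0.0444]
tool_rot: [0.523, -0.523, 0.476, -0.476]
ft_force: [-0.2, -0.4, 0.3]
finger_gap: 0.0882
clock: 3.95
tool_pos: [0.5464, 0.2664, 0.0443]
tool_rot: [0.523, -0.523, 0.476, -0.476]
ft_force: [1.2, 0.6, -0.7]
finger_gap: 0.0882
clock: 4.45
tool_pos: [0.5488, 0.2415, 0.0443]
tool_rot: [0.523, -0.523, 0.476, -0.476]
ft_force: [1.2, -0.9, -0.5]
finger_gap: 0.0875
t 4.45 tcp [0.5488 0.2415 0.0443] F [ 1.2 -0.9 -0.5] gap 0.087 z-axis ang 5.35 ydown -1.0000 j1,j6 0.36 0.26
shift [-0.0737 -0.0017  0.0011]
spin (about tool y, rad) 0.0008 or -3.1408 world yaw -0.04721529839360983
top2.npz
red line [0.5605 0.1394] ang 3.54 len 0.2142 n 230
red rod  [0.5514 0.2099] ang 5.26 z 0.0399 len 0.1495 n 1235 sd 0.0015
   rel along -4.7 across 70.9 mm, yaw 1.72
blue line [ 0.5726 -0.0984] ang 3.50 len 0.2136 n 186
blue rod  [ 0.5743 -0.2223] ang 1.34 z 0.0405 len 0.1482 n 1182 sd 0.0012
   rel along -5.9 across -123.8 mm, yaw -2.16
scene2.npz
red line [0.5578 0.1406] ang 3.53 len 0.2188 n 202
red rod  [0.5513 0.2081] ang 5.21 z 0.0408 len 0.1527 n 814 sd 0.0033
   rel along -2.3 across 67.8 mm, yaw 1.68
blue line [ 0.5706 -0.0971] ang 3.38 len 0.2173 n 268
blue rod  [ 0.5747 -0.2218] ang 1.42 z 0.0411 len 0.1517 n 1238 sd 0.0028
   rel along -3.3 across -124.7 mm, yaw -1.96
```

```bash
python3 -c "
import cv2,numpy as np
a=cv2.imread('pics/top2.png');b=cv2.imread('pics/scene2.png')
cv2.imwrite('pics/c2.png',np.vstack([cv2.resize(a[150:300,90:410],(800,375))[:300],cv2.resize(b[80:260,180:500],(533,300))[:, :].copy() if 0 else cv2.resize(b[60:180,180:500],(800,300))]))"
```

```text
(no output)
```

View pics/c2.png

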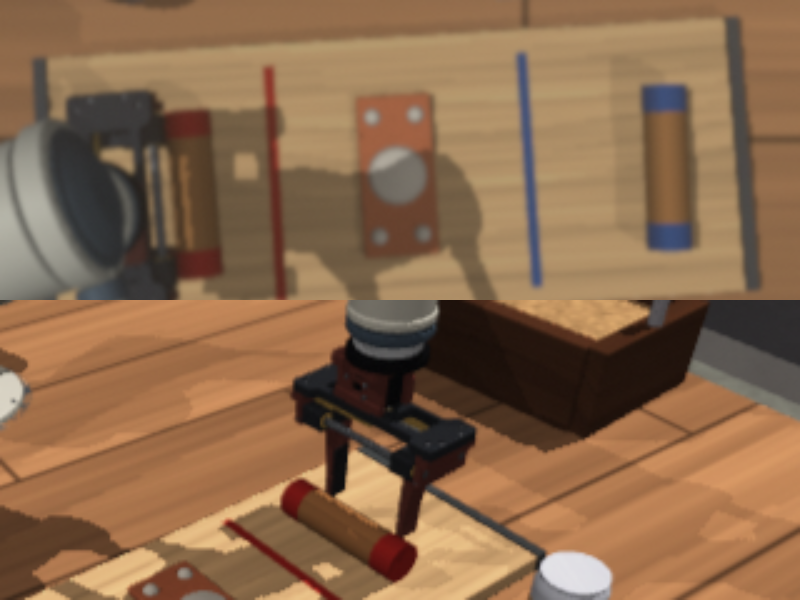

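```bash
python3 -m jog '[0.005,0,0,0,1,0.01,0,0,0,1,0.015,0,0,0,1,0.02,0,0,0,1,0.025,0,0,0,1]'; python3 -m jog '[0.005,0,0,0.006,1,0.01,0,0,0.012,1,0.015,0,0,0.018,1,0.019,0,0,0.025,1,0.022,0,0,0.032,1]'; cat > look.py <<'E'
import sys
from t import *
from rig import capture
import m
k=sys.argv[1];col=sys.argv[2]
# line reference from the unobstructed first pictures
to(0.543,0.315,0.046,3.5)
for n in("top","scene"):
    c=capture(n);cv2.imwrite(f"pics/{n}{k}.png",c["pixels"][:,:,::-1]);np.savez(n+k+".npz",**c)
    l=m.line(dict(np.load(n+"0.npz")),col);r=m.rod(cloud(c),col)
    d=r[0]-l[0];a=np.radians(3.5);u=np.array([np.cos(a),np.sin(a)]);nn=np.array([-u[1],u[0]])
    tp=np.array(readout.read_state()["tool_pos"])[:2]-l[0]
    print(n,"rod",r[0].round(4),"ang %.2f z %.4f len %.3f"%r[1:4],"rel along %.1f across %.1f mm yaw %.2f"%(1e3*d@u,1e3*d@nn,r[1]-l[1]),"tcp across %.1f along %.1f"%(1e3*tp@nn,1e3*tp@u))
E
python3 look.py 3 red
```

```text
clock: 5.05
tool_pos: [0.5511, 0.2165, 0.0443]
tool_rot: [0.523, -0.523, 0.476, -0.476]
ft_force: [0.1, -1.1, -0.5]
finger_gap: 0.0879
clock: 5.55
tool_pos: [0.5532, 0.1947, 0.0443]
tool_rot: [-0.515, 0.515, -0.485, 0.485]
ft_force: [0.5, 0.6, -0.3]
finger_gap: 0.0879
t 5.55 tcp [0.5532 0.1947 0.0443] F [ 0.5  0.6 -0.3] gap 0.088 z-axis ang 3.46 ydown -1.0000 j1,j6 0.28 0.22
shift [-0.1207 -0.0017 -0.0029]
spin (about tool y, rad) -0.0006 or 3.1410 world yaw 0.036121305085501376
top rod [0.5563 0.1609] ang 5.28 z 0.0399 len 0.148 rel along -1.7 across 21.7 mm yaw 1.73 tcp across 55.3 along -2.8
scene rod [0.5562 0.1605] ang 5.14 z 0.0408 len 0.151 rel along -0.3 across 20.0 mm yaw 1.62 tcp across 54.3 along -1.3
```

```bash
python3 -m jog '[0.003,0,0,0,1,0.006,0,0,0,1,0.009,0,0,0,1,0.0115,0,0,0,1,0.014,0,0,0,1]'; python3 -m jog '[0.001,0,0,0,1,0.002,0,0,0,1]'; python3 look.py 4 red
```

```text
clock: 6.15
tool_pos: [0.554, 0.1809, 0.0443]
tool_rot: [0.515, -0.515, 0.484, -0.484]
ft_force: [-0.1, 0.3, 1.3]
finger_gap: 0.0875
clock: 6.35
tool_pos: [0.5541, 0.179, 0.0443]
tool_rot: [-0.515, 0.515, -0.484, 0.484]
ft_force: [-0.1, -0.0, -0.2]
finger_gap: 0.0877
t 6.35 tcp [0.5541 0.179  0.0443] F [-0.1 -0.  -0.2] gap 0.088 z-axis ang 3.50 ydown -1.0000 j1,j6 0.25 0.19
shift [-0.1364 -0.0017 -0.0028]
spin (about tool y, rad) 0.0001 or -3.1415 world yaw -0.003848407368025164
top rod [0.5575 0.1452] ang 5.32 z 0.0400 len 0.149 rel along -1.5 across 5.9 mm yaw 1.76 tcp across 39.8 along -2.9
scene rod [0.5577 0.1461] ang 4.79 z 0.0409 len 0.152 rel along 0.3 across 5.6 mm yaw 1.27 tcp across 38.6 along -1.3
```

```bash
python3 -m jog '[-0.004,-0.02,0,0,1,-0.004,-0.06,0,0,1,-0.004,-0.07,0,-0.15,1,-0.004,-0.07,0,-0.3,1,-0.004,-0.07,0,-0.45,1]'; python3 -c "
from t import *
to(0.558,0.140,0.110,93.5)"
```

```text
clock: 6.95
tool_pos: [0.5542, 0.1834, 0.1153]
tool_rot: [0.612, -0.611, 0.355, -0.356]
ft_force: [-0.6, -0.2, -0.6]
finger_gap: 0.088
t 6.95 tcp [0.5542 0.1834 0.1153] F [-0.6 -0.2 -0.6] gap 0.088 z-axis ang 29.66 ydown -1.0000 j1,j6 0.26 -0.26
shift [ 0.0396  0.0053 -0.0182]
spin (about tool y, rad) -1.1142 or 2.0274 world yaw 63.839172652664956
```

```bash
python3 -m jog '[0.04,0,-0.018,-0.15,1,0.04,0,-0.018,-0.3,1,0.04,0,-0.018,-0.45,1,0.04,0,-0.018,-0.6,1,0.04,0,-0.018,-0.75,1]'; python3 -m jog '[0,0,0,-0.15,1,0,0,0,-0.3,1,0,0,0,-0.364,1,0,0,0,-0.364,1]';python3 -c "
from t import *
to(0.558,0.140,0.04,93.5)"; python3 look.py 5 red
```

```text
clock: 7.45
tool_pos: [0.5577, 0.1394, 0.1143]
tool_rot: [0.699, -0.699, 0.108, -0.108]
ft_force: [0.3, 0.0, -0.2]
finger_gap: 0.0873
clock: 7.85
tool_pos: [0.5577, 0.1395, 0.1143]
tool_rot: [0.707, -0.707, -0.018, 0.018]
ft_force: [-1.0, -1.1, 0.0]
finger_gap: 0.0877
t 7.85 tcp [0.5577 0.1395 0.1143] F [-1.  -1.1  0. ] gap 0.088 z-axis ang 92.95 ydown -1.0000 j1,j6 0.19 -1.44
shift [0.0003 0.0743 0.0005]
spin (about tool y, rad) -0.0096 or 3.1320 world yaw 0.5481128244288413
t 7.85 tcp [0.5577 0.1395 0.1143] F [-1.  -1.1  0. ] gap 0.088 z-axis ang 92.95 ydown -1.0000 j1,j6 0.19 -1.44
shift [-0.0056  0.0683  0.176 ]
spin (about tool y, rad) 1.5612 or -1.5804 world yaw -89.45188717557116
top rod [0.6149 0.1503] ang 4.64 z 0.0401 len 0.035 rel along 56.1 across 7.5 mm yaw 1.08 tcp across 0.2 along -1.7
scene rod [0.5579 0.1458] ang 5.10 z 0.0406 len 0.151 rel along 0.5 across 5.2 mm yaw 1.57 tcp across -1.0 along -0.1
```

View pics/top5.png

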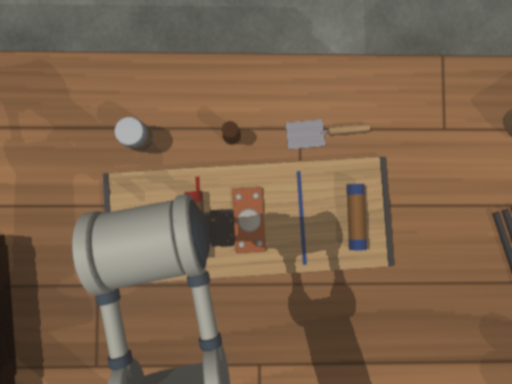

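View pics/scene5.png

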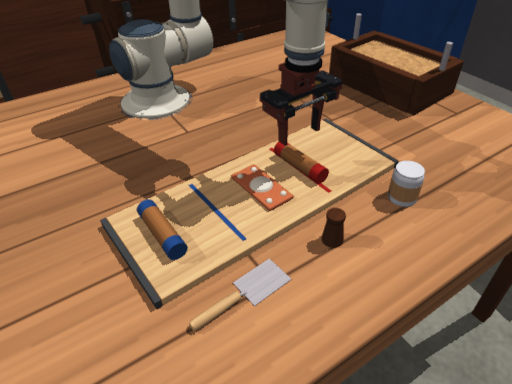

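```bash
python3 -m jog '[0,0.03,0,-0.01,1,0,0.06,0,-0.01,1,0,0.074,0,-0.01,1,0,0.074,0,-0.01,0.8,0,0.074,0,-0.01,0.65]' 5; python3 -m jog '[0,0,0,0,0.58,0,0,0,0,0.54,0,0,0,0,0.51,0,0,0,0,0.5]'; python3 look.py 6 red
```

```text
clock: 8.45
tool_pos: [0.5581, 0.1395, 0.0412]
tool_rot: [0.707, -0.707, -0.022, 0.021]
ft_force: [-0.6, -0.3, 0.4]
finger_gap: 0.0753
clock: 8.85
tool_pos: [0.558, 0.1395, 0.041]
tool_rot: [0.707, -0.707, -0.022, 0.021]
ft_force: [0.1, -0.2, 0.6]
finger_gap: 0.0448
t 8.85 tcp [0.558  0.1395 0.041 ] F [ 0.1 -0.2  0.6] gap 0.045 z-axis ang 93.49 ydown -1.0000 j1,j6 0.19 -1.45
shift [-0.0043 -0.005   0.1761]
spin (about tool y, rad) 1.5706 or -1.5710 world yaw -89.98951043987982
top rod [0.6252 0.1457] ang 3.85 z 0.0405 len 0.016 rel along 66.0 across 2.3 mm yaw 0.30 tcp across 0.2 along -1.5
scene rod [0.5749 0.1406] ang 5.28 z 0.0410 len 0.118 rel along 17.1 across -1.0 mm yaw 1.76 tcp across -1.1 along -0.0
```

```bash
python3 -m jog '[0,0,0,0,0.475,0,0,0,0.03,0.475,0,0,0,0.06,0.475,0,0,0,0.09,0.475,0,0,0,0.1,0.475]'; python3 look.py 7 red
```

```text
clock: 9.45
tool_pos: [0.5577, 0.1394, 0.0402]
tool_rot: [-0.707, 0.707, -0.014, 0.014]
ft_force: [-0.1, -0.7, -0.3]
finger_gap: 0.0416
t 9.45 tcp [0.5577 0.1394 0.0402] F [-0.1 -0.7 -0.3] gap 0.042 z-axis ang 87.69 ydown -1.0000 j1,j6 0.19 -1.34
shift [-0.0218 -0.0058  0.1748]
spin (about tool y, rad) 1.4693 or -1.6723 world yaw -84.1864438961946
top rod [0.6243 0.1423] ang 3.30 z 0.0401 len 0.018 rel along 65.0 across -1.0 mm yaw -0.25 tcp across 0.2 along -1.7
scene rod [0.5667 0.1394] ang 3.39 z 0.0409 len 0.134 rel along 8.8 across -1.7 mm yaw -0.13 tcp across -1.1 along -0.1
```

```bash
python3 -m jog '[0,0,0,-0.05,0.48,0,0,0,-0.07,0.52,0,0,0,-0.08,0.7,0,0,0,-0.08,0.9,0,0,0,-0.08,1]'; python3 -m jog '[0,0,0,0,1,0,0,0,0,1,0,-0.02,0,0,1,0,-0.06,0,0,1,0,-0.1,0,0,1]'; python3 look.py 8 red
```

```text
clock: 10.05
tool_pos: [0.5577, 0.1395, 0.0403]
tool_rot: [0.707, -0.707, -0.014, 0.014]
ft_force: [0.7, 1.0, -1.1]
finger_gap: 0.0666
clock: 10.55
tool_pos: [0.557, 0.1393, 0.1404]
tool_rot: [-0.707, 0.707, 0.014, -0.015]
ft_force: [0.9, -0.4, 0.6]
finger_gap: 0.0878
t 10.55 tcp [0.557  0.1393 0.1404] F [ 0.9 -0.4  0.6] gap 0.088 z-axis ang 92.34 ydown -1.0000 j1,j6 0.19 -1.43
shift [-0.0066  0.0944  0.1761]
spin (about tool y, rad) 1.5505 or -1.5910 world yaw -88.83960424116913
top rod [0.6083 0.1415] ang 3.01 z 0.0401 len 0.050 rel along 48.9 across -0.9 mm yaw -0.55 tcp across 0.4 along 0.6
scene rod [0.5579 0.1389] ang 3.20 z 0.0407 len 0.152 rel along 0.0 across -1.6 mm yaw -0.32 tcp across -0.7 along 2.7
```

```bash
python3 -c "
from t import *
to(0.5755,-0.272,0.14,1.4)"
```

```text
t 10.65 tcp [0.5605 0.14   0.1478] F [0.6 1.  1.3] gap 0.088 z-axis ang 92.34 ydown -0.9999 j1,j6 0.19 -1.43
shift [-0.0019  0.0071 -0.4123]
spin (about tool y, rad) -1.5544 or 1.5872 world yaw 89.05877441242174
```

```bash
python3 -m jog '[0,0,-0.412,1.587,1,0,0,-0.412,1.587,1,0,0,-0.412,1.587,1,0,0,-0.412,1.587,1,0,0,-0.412,1.587,1]'; python3 -c "
from t import *
to(0.5755,-0.272,0.14,1.4)"
```

```text
clock: 11.15
tool_pos: [0.5676, -0.1122, 0.1398]
tool_rot: [0.662, -0.662, 0.248, -0.247]
ft_force: [1.1, -0.1, -0.0]
finger_gap: 0.0877
t 11.15 tcp [ 0.5676 -0.1122  0.1398] F [ 1.1 -0.1 -0. ] gap 0.088 z-axis ang 49.03 ydown -1.0000 j1,j6 -0.25 -1.11
shift [ 0.1108 -0.0002 -0.1155]
spin (about tool y, rad) 0.8313 or -2.3103 world yaw -47.62845452653278
```

```bash
python3 -m jog '[0.111,0,-0.1155,0.83,1,0.111,0,-0.1155,0.83,1,0.111,0,-0.1155,0.83,1,0.111,0,-0.1155,0.83,1,0.111,0,-0.1155,0.83,1]';python3 -m jog '[0,0,0,0.15,1,0,0,0,0.15,1]'; python3 -c "
from t import *
to(0.5755,-0.272,0.046,1.4)"; cat > mt.py <<'E'
E
python3 look.py 9 red
```

```text
clock: 11.65
tool_pos: [0.5762, -0.273, 0.1388]
tool_rot: [-0.525, 0.525, -0.474, 0.473]
ft_force: [0.1, 0.7, -1.0]
finger_gap: 0.0877
clock: 11.85
tool_pos: [0.5768, -0.2705, 0.1395]
tool_rot: [0.49, -0.49, 0.51, -0.51]
ft_force: [-0.1, -0.1, 0.8]
finger_gap: 0.0878
t 11.85 tcp [ 0.5768 -0.2705  0.1395] F [-0.1 -0.1  0.8] gap 0.088 z-axis ang -2.30 ydown -1.0000 j1,j6 -0.49 -0.45
shift [ 0.0016  0.0935 -0.0011]
spin (about tool y, rad) -0.0646 or 3.0770 world yaw 3.6991897866905816
t 11.85 tcp [ 0.5768 -0.2705  0.1395] F [-0.1 -0.1  0.8] gap 0.088 z-axis ang -2.30 ydown -1.0000 j1,j6 -0.49 -0.45
shift [-0.5836  0.0938 -0.0571]
spin (about tool y, rad) -0.1012 or 3.0404 world yaw 5.799189786690576
top rod [0.5587 0.1385] ang 3.21 z 0.0399 len 0.149 rel along -0.8 across -0.8 mm yaw -0.34 tcp across -410.0 along -7.6
scene rod [0.5584 0.1391] ang 3.07 z 0.0407 len 0.151 rel along 0.6 across -1.5 mm yaw -0.45 tcp across -411.1 along -6.0
```

View pics/top9.png

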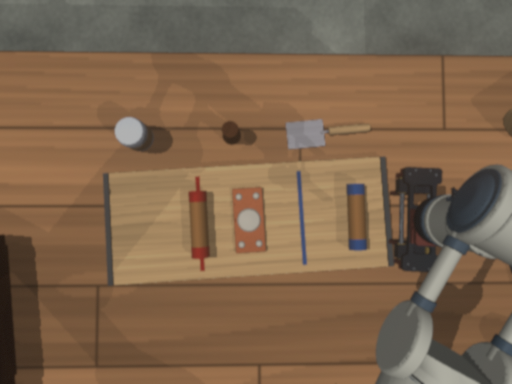

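```bash
python3 -m jog '[0.003,0.03,0,-0.065,1,0.003,0.07,0,-0.065,1,0.003,0.095,0,-0.065,1,0.003,0.095,0,-0.065,1]'; python3 -c "
from t import *
to(0.5755,-0.272,0.046,1.4)"
```

```text
clock: 12.35
tool_pos: [0.5743, -0.2716, 0.0398]
tool_rot: [-0.507, 0.508, -0.495, 0.489]
ft_force: [-0.7, -0.4, -0.1]
finger_gap: 0.0879
t 12.35 tcp [ 0.5743 -0.2716  0.0398] F [-0.7 -0.4 -0.1] gap 0.088 z-axis ang 1.73 ydown -1.0000 j1,j6 -0.5 -0.53
shift [ 0.0004 -0.0062  0.0012]
spin (about tool y, rad) 0.0058 or -3.1358 world yaw -0.3301910693296435
```

```bash
python3 -m jog '[-0.007,-0.004,0,0.006,1,-0.012,-0.005,0,0.006,1,-0.017,-0.005,0,0.006,1,-0.022,-0.005,0,0.006,1,-0.027,-0.005,0,0.006,1]'; python3 -m jog '[-0.005,0,0,0,1,-0.01,0,0,0,1,-0.015,0,0,0,1,-0.02,0,0,0,1,-0.025,0,0,0,1]'; python3 -m jog '[-0.005,0,0,0,1,-0.01,0,0,0,1,-0.015,0,0,0,1,-0.02,0,0,0,1,-0.025,0,0,0,1]'; python3 -m jog '[-0.005,0,0,0,1,-0.01,0,0,0,1,-0.015,0,0,0,1,-0.02,0,0,0,1,-0.025,0,0,0,1]'; python3 look.py 10 blue
```

```text
clock: 12.85
tool_pos: [0.5767, -0.2461, 0.0515]
tool_rot: [0.505, -0.505, 0.494, -0.495]
ft_force: [0.4, -1.5, 2.6]
finger_gap: 0.0881
clock: 13.35
tool_pos: [0.5752, -0.2204, 0.0495]
tool_rot: [-0.505, 0.505, -0.495, 0.494]
ft_force: [0.5, 0.3, 0.1]
finger_gap: 0.0877
clock: 13.85
tool_pos: [0.5751, -0.1959, 0.0503]
tool_rot: [0.505, -0.505, 0.495, -0.495]
ft_force: [-0.5, 0.2, -0.6]
finger_gap: 0.0875
clock: 14.35
tool_pos: [0.5746, -0.1709, 0.0503]
tool_rot: [0.505, -0.505, 0.495, -0.495]
ft_force: [0.2, -0.6, -0.5]
finger_gap: 0.0879
t 14.35 tcp [ 0.5746 -0.1709  0.0503] F [ 0.2 -0.6 -0.5] gap 0.088 z-axis ang 1.19 ydown -1.0000 j1,j6 -0.35 -0.37
shift [-0.4865  0.0043 -0.0215]
spin (about tool y, rad) -0.0404 or 3.1012 world yaw 2.312607760915327
top rod [ 0.5723 -0.1434] ang 1.09 z 0.0403 len 0.148 rel along -1.9 across -44.9 mm yaw -2.37 tcp across -71.7 along -1.2
scene rod [ 0.6157 -0.1409] ang 3.05 z 0.0412 len 0.066 rel along 42.3 across -46.6 mm yaw -0.19 tcp across -73.7 along -0.5
```

```bash
python3 -m jog '[-0.005,0,0,0,1,-0.01,0,0,0,1,-0.015,0,0,0,1,-0.02,0,0,0,1,-0.025,0,0,0,1]'; python3 -m jog '[-0.003,0,0,0,1,-0.006,0,0,0,1,-0.0085,0,0,0,1,-0.0105,0,0,0,1,-0.0125,0,0,0,1]'; python3 look.py 11 blue
```

```text
clock: 14.95
tool_pos: [0.5741, -0.1458, 0.0503]
tool_rot: [0.505, -0.505, 0.495, -0.495]
ft_force: [0.3, -0.2, -0.7]
finger_gap: 0.0878
clock: 15.45
tool_pos: [0.5738, -0.1338, 0.0504]
tool_rot: [-0.505, 0.505, -0.495, 0.495]
ft_force: [-0.9, 0.3, -0.5]
finger_gap: 0.0874
t 15.45 tcp [ 0.5738 -0.1338  0.0504] F [-0.9  0.3 -0.5] gap 0.087 z-axis ang 1.18 ydown -1.0000 j1,j6 -0.29 -0.31
shift [-0.4494  0.0043 -0.0216]
spin (about tool y, rad) -0.0405 or 3.1011 world yaw 2.317741432623322
top rod [ 0.5713 -0.1063] ang 1.01 z 0.0403 len 0.150 rel along -0.6 across -7.8 mm yaw -2.45 tcp across -35.1 along 0.3
scene rod [ 0.5869 -0.1124] ang 10.03 z 0.0413 len 0.125 rel along 15.3 across -16.3 mm yaw 6.80 tcp across -36.8 along 1.0
```

```bash
python3 -m jog '[0.004,-0.02,0,0,1,0.004,-0.05,0,0,1,0.004,-0.065,0,-0.14,1,0.004,-0.065,0,-0.28,1,0.004,-0.065,0,-0.42,1]'; python3 -c "
from t import *
to(0.571,-0.097,0.115,93.5)"
```

```text
clock: 16.05
tool_pos: [0.5743, -0.1381, 0.1164]
tool_rot: [0.598, -0.598, 0.376, -0.378]
ft_force: [-0.5, -0.3, -0.9]
finger_gap: 0.0877
t 16.05 tcp [ 0.5743 -0.1381  0.1164] F [-0.5 -0.3 -0.9] gap 0.088 z-axis ang 25.57 ydown -1.0000 j1,j6 -0.29 -0.74
shift [-0.0385  0.0013  0.0147]
spin (about tool y, rad) -1.1855 or 1.9561 world yaw 67.92616688450642
```

```bash
python3 -m jog '[-0.038,0,0.015,-0.14,1,-0.038,0,0.015,-0.28,1,-0.038,0,0.015,-0.42,1,-0.038,0,0.015,-0.56,1,-0.038,0,0.015,-0.7,1]'; python3 -m jog '[0,0,0,-0.14,1,0,0,0,-0.28,1,0,0,0,-0.42,1,0,0,0,-0.485,1,0,0,0,-0.485,1]';python3 -c "
from t import *
to(0.571,-0.097,0.04,93.5)"; python3 look.py 12 blue
```

```text
clock: 16.55
tool_pos: [0.5712, -0.097, 0.1153]
tool_rot: [0.691, -0.691, 0.149, -0.149]
ft_force: [-0.2, -0.5, -0.8]
finger_gap: 0.0878
clock: 17.05
tool_pos: [0.5712, -0.0971, 0.1152]
tool_rot: [0.707, -0.707, -0.02, 0.02]
ft_force: [-0.0, -0.4, -0.4]
finger_gap: 0.0876
t 17.05 tcp [ 0.5712 -0.0971  0.1152] F [-0.  -0.4 -0.4] gap 0.088 z-axis ang 93.17 ydown -1.0000 j1,j6 -0.23 -1.85
shift [-0.0002  0.0752  0.0001]
spin (about tool y, rad) -0.0058 or 3.1358 world yaw 0.3323230371394885
t 17.05 tcp [ 0.5712 -0.0971  0.1152] F [-0.  -0.4 -0.4] gap 0.088 z-axis ang 93.17 ydown -1.0000 j1,j6 -0.23 -1.85
shift [-0.0054  0.0692  0.4131]
spin (about tool y, rad) 1.5650 or -1.5766 world yaw -89.66767696286051
top rod [ 0.6279 -0.079 ] ang -7.84 z 0.0687 len 0.040 rel along 57.5 across 16.0 mm yaw -11.30 tcp across 1.4 along -0.1
scene rod [ 0.5725 -0.1042] ang 1.10 z 0.0409 len 0.151 rel along 1.5 across -7.3 mm yaw -2.13 tcp across -0.2 along 0.7
```

View pics/scene12.png

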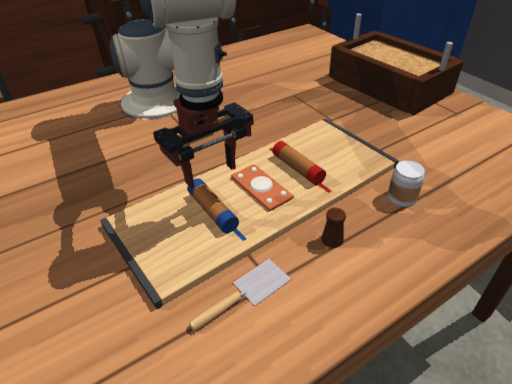

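```bash
python3 -m jog '[0,0.03,0,-0.006,1,0,0.06,0,-0.006,1,0,0.075,0,-0.006,1,0,0.075,0,-0.006,0.8,0,0.075,0,-0.006,0.65]' 5; python3 -m jog '[0,0,0,0,0.58,0,0,0,0,0.54,0,0,0,0,0.51,0,0,0,0,0.5]'; python3 -m jog '[0,0,0,0,0.475,0,0,0,-0.03,0.475,0,0,0,-0.06,0.475,0,0,0,-0.085,0.475,0,0,0,-0.097,0.475]'; python3 look.py 13 blue
```

```text
clock: 17.65
tool_pos: [0.5716, -0.0971, 0.0411]
tool_rot: [-0.707, 0.707, 0.022, -0.021]
ft_force: [1.0, 0.1, 0.3]
finger_gap: 0.0754
clock: 18.05
tool_pos: [0.5716, -0.0971, 0.041]
tool_rot: [-0.707, 0.707, 0.022, -0.021]
ft_force: [-0.1, -0.1, 0.0]
finger_gap: 0.045
clock: 18.55
tool_pos: [0.5712, -0.0971, 0.0403]
tool_rot: [0.705, -0.705, -0.056, 0.056]
ft_force: [-0.2, -0.4, 0.8]
finger_gap: 0.0416
t 18.55 tcp [ 0.5712 -0.0971  0.0403] F [-0.2 -0.4  0.8] gap 0.042 z-axis ang 99.14 ydown -1.0000 j1,j6 -0.23 -1.96
shift [ 0.0376 -0.0057  0.4113]
spin (about tool y, rad) -1.4723 or 1.6693 world yaw 84.3586966111248
top rod [ 0.6335 -0.0677] ang -13.30 z 0.0683 len 0.027 rel along 63.9 across 26.9 mm yaw -16.76 tcp across 1.4 along -0.1
scene rod [ 0.5913 -0.0962] ang 3.52 z 0.0411 len 0.111 rel along 20.7 across -0.5 mm yaw 0.28 tcp across -0.1 along 0.7
```

```bash
python3 -m jog '[0,0,0,0.05,0.48,0,0,0,0.07,0.52,0,0,0,0.08,0.7,0,0,0,0.08,0.9,0,0,0,0.08,1]'; python3 -m jog '[0,0,0,0,1,0,0,0,0,1,0,-0.02,0,0,1,0,-0.06,0,0,1,0,-0.1,0,0,1]'; python3 -m jog '[0,-0.1,-0.05,0,1,0,-0.1,-0.1,0,1,0,-0.1,-0.15,0,1,0,-0.1,-0.2,0,1,0,-0.1,-0.25,0,1]';  python3 -m jog '[0,0,0,0,1,0,0,0,0,1,0,0,0,0,1]'; python3 look.py 14 blue;python3 look.py 15 red
```

```text
clock: 19.15
tool_pos: [0.5713, -0.097, 0.0403]
tool_rot: [-0.707, 0.707, 0.028, -0.028]
ft_force: [0.9, 0.0, 0.6]
finger_gap: 0.066
clock: 19.65
tool_pos: [0.5705, -0.0969, 0.1404]
tool_rot: [0.707, -0.706, -0.027, 0.028]
ft_force: [0.9, -0.6, 0.4]
finger_gap: 0.0876
clock: 20.15
tool_pos: [0.5879, -0.3087, 0.2398]
tool_rot: [-0.706, 0.707, 0.029, -0.027]
ft_force: [0.4, -0.2, -0.8]
finger_gap: 0.0878
clock: 20.45
tool_pos: [0.5878, -0.3058, 0.238]
tool_rot: [0.707, -0.706, -0.028, 0.028]
ft_force: [-0.4, 0.4, -0.1]
finger_gap: 0.0878
t 20.45 tcp [ 0.5878 -0.3058  0.238 ] F [-0.4  0.4 -0.1] gap 0.088 z-axis ang 94.52 ydown -1.0000 j1,j6 -0.53 -2.18
shift [0.0043 0.1924 0.6223]
spin (about tool y, rad) -1.5530 or 1.5886 world yaw 88.98143101620533
top rod [ 0.5713 -0.0979] ang 3.58 z 0.0403 len 0.150 rel along -0.1 across 0.6 mm yaw 0.12 tcp across -207.5 along 3.8
scene rod [ 0.5715 -0.0973] ang 3.54 z 0.0410 len 0.152 rel along 0.9 across -0.4 mm yaw 0.30 tcp across -208.9 along 4.6
t 20.55 tcp [ 0.5879 -0.3053  0.2385] F [ 0.2  0.7 -0.4] gap 0.088 z-axis ang 94.58 ydown -1.0000 j1,j6 -0.53 -2.18
shift [0.0046 0.1925 0.6219]
spin (about tool y, rad) -1.5520 or 1.5896 world yaw 88.92337812020378
top rod [0.5586 0.1386] ang 3.22 z 0.0399 len 0.149 rel along -0.9 across -0.8 mm yaw -0.34 tcp across -445.6 along 1.4
scene rod [0.5585 0.139 ] ang 3.11 z 0.0407 len 0.150 rel along 0.6 across -1.6 mm yaw -0.41 tcp across -447.0 along 2.9
```

View pics/top14.png

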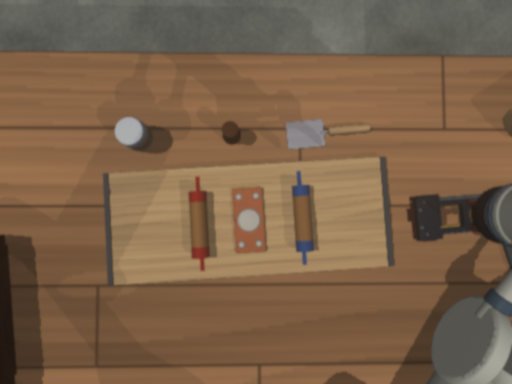

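```bash
python3 -c "
from rig import job_done
print(job_done())"
```

```text
the job is handed in; nothing more can be done
None
```

Both dowels are on their lines, red first and then blue, and I handed the job in at about 20.7 s with the arm clear of everything.

I pushed each dowel sideways with both fingertips just above mid-height. That carried it almost all the way, but it kept its starting skew of about 2°.

To fix that, I put the loosely closed fingers around each dowel, at a 42–45 mm gap over its 40 mm diameter. I eased it the last 5–8 mm onto the line and turned it parallel. I never clamped or lifted either dowel.

| Dowel | Camera | Across the line (mm) | Along the line (mm) | Skew (°) |
|---|---|---|---|---|
| Red | top | -0.8 | -0.9 | -0.3 |
| Red | scene | -1.6 | +0.6 | -0.4 |
| Blue | top | +0.6 | -0.1 | +0.1 |
| Blue | scene | -0.4 | +0.9 | +0.3 |

The two cameras disagree by up to about 1.5 mm, which is within the roughly 2 mm calibration. A few earlier readings, taken while the arm blocked the view, were wrong and I ignored them.

In the last top view, the sprue pin, tin and trowel look unmoved. I checked this by eye only, not by measurement.

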